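Lid the topping pans at the end of service

TASK

Service is over: cover the four open topping containers, putting on each the one lid of its own shape and size, right way up and seated flat on the rim all round. Lower the lids on rather than dropping them, leave the containers standing where they are, and do not disturb the spare near-square lid or the shaker.

Things in the scene. Friction and masses are not known exactly. Their poses are not given: they have to be found in the camera images.
- lid_small: small round steel lid, lying knob up: flange 90 mm across, 3 mm thick, plug 62 mm across and 8 mm deep under it (taper at foot), black knob. Origin: centre of the plug's underside, z up. Above it: flange 8-11 mm, neck about 20 mm thick to 23 mm, knob head 30 mm across at 23-45 mm. About 100 g.
- pot_small: small round open steel pot of sliced topping, loose on the table, 65 mm tall, rim 90 mm across, mouth 74 mm, filled to 40 mm. Origin: centre of its underside, z up. With its lid seated the flange lies on the rim, the lid's origin 57 mm above the pot's; the plug has 6 mm play all round. About 450 g.
- lid_medium: medium round steel lid, lying knob up: flange 115 mm across, 3 mm thick, plug 87 mm across and 8 mm deep under it (taper at foot), black knob. Origin: centre of the plug's underside, z up. Above it: flange 8-11 mm, neck about 20 mm thick to 23 mm, knob head 30 mm across at 23-45 mm. About 150 g.
- pot_medium: medium round open steel pot of sliced topping, loose on the table, 65 mm tall, rim 115 mm across, mouth 99 mm, filled to 40 mm. Origin: centre of its underside, z up. With its lid seated the flange lies on the rim, the lid's origin 57 mm above the pot's; the plug has 6 mm play all round. About 700 g.
- lid_large: large round steel lid, lying knob up: flange 140 mm across, 3 mm thick, plug 112 mm across and 8 mm deep under it (taper at foot), black knob. Origin: centre of the plug's underside, z up. Above it: flange 8-11 mm, neck about 20 mm thick to 23 mm, knob head 30 mm across at 23-45 mm. About 210 g.
- pot_large: large round open steel pot of sliced topping, loose on the table, 65 mm tall, rim 140 mm across, mouth 124 mm, filled to 40 mm. Origin: centre of its underside, z up. With its lid seated the flange lies on the rim, the lid's origin 57 mm above the pot's; the plug has 6 mm play all round. About 950 g.
- lid_oblong: oblong steel lid, lying handle up: flange 176 (x) by 108 mm (y), 3 mm thick, plug 148 by 80 mm, 8 mm deep under it. Origin: centre of the plug's underside, x along the long side, z up. Flange 8-11 mm above it; black bridge handle along x over the middle, bar 100 mm long, 14 mm wide, 31-45 mm above the origin, feet at x +-44 mm. About 260 g.
- pan_oblong: oblong open steel pan of cheese slices, loose on the table, 65 mm tall, rim 176 (x) by 108 mm (y), mouth 160 by 92 mm, filled to 40 mm; starts roughly crosswise to its lid. Origin: centre of its underside, x along the long side, z up. Lid seated (either way round): its origin 57 mm above the pan's, 6 mm play on every side. About 950 g.
- spare_lid: spare near-square stainless lid, 176 mm (x) by 162 mm (y), with the same black bridge handle along x (top 45 mm up); its pan is not here. It lies at one side of the work and stays there. Origin: centre of its underside.
- shaker: steel seasoning shaker, 70 mm across, 95 mm tall, standing at the other side of the work; stays there. Origin: centre of its underside.

How it is judged:
At the end, for the whole second after the job is handed in: Each lid on its own container: centres within 10 mm, origin 53 to 61 mm above the container's, parallel to the rim to 0.05 rad (oblong lid along its pan to 0.15); released, at rest. Containers upright (0.05 rad), within 40 mm of their starts; spare lid and shaker within 20 mm (horizontal distance between lid_small and pot_small below 0.01 m and z of lid_small in the frame of pot_small between 0.053 and 0.061 m and angle between the z axis of lid_small and the z axis of pot_small, either way round below 0.05 rad and angle between each of pot_small, pot_medium, pot_large, pan_oblong's own z axis and vertical below 0.05 rad and linear speed of each of lid_small, lid_medium, lid_large, lid_oblong below 0.02 m/s and distance of each of pot_small, pot_medium, pot_large, pan_oblong from where it was at the start of the episode below 0.04 m and contact force between the fingers and lid_small below 0.1 N and horizontal distance between lid_medium and pot_medium below 0.01 m and z of lid_medium in the frame of pot_medium between 0.053 and 0.061 m and angle between the z axis of lid_medium and the z axis of pot_medium, either way round below 0.05 rad and contact force between the fingers and lid_medium below 0.1 N and horizontal distance between lid_large and pot_large below 0.01 m and z of lid_large in the frame of pot_large between 0.053 and 0.061 m and angle between the z axis of lid_large and the z axis of pot_large, either way round below 0.05 rad and contact force between the fingers and lid_large below 0.1 N and horizontal distance between lid_oblong and pan_oblong below 0.01 m and z of lid_oblong in the frame of pan_oblong between 0.053 and 0.061 m and angle between the z axis of lid_oblong and the z axis of pan_oblong, either way round below 0.05 rad and contact force between the fingers and lid_oblong below 0.1 N and angle between the x axis of lid_oblong and the x axis of pan_oblong, either way round below 0.15 rad and distance of each of spare_lid, shaker from where it was at the start of the episode below 0.02 m); the robot touches nothing.
It fails at once if a container is pushed more than 40 mm from where it stood (distance of any of pot_small, pot_medium, pot_large, pan_oblong from where it was at the start of the episode above 0.04 m).
It fails at once if a lid is dropped (falls free faster than 0.7 m/s, about 25 mm of fall) ((linear speed of lid_small above 0.7 m/s and contact force between the fingers and lid_small below 0.05 N) or (linear speed of lid_medium above 0.7 m/s and contact force between the fingers and lid_medium below 0.05 N) or (linear speed of lid_large above 0.7 m/s and contact force between the fingers and lid_large below 0.05 N) or (linear speed of lid_oblong above 0.7 m/s and contact force between the fingers and lid_oblong below 0.05 N)).
It fails at once if the spare lid or the shaker is moved more than 20 mm (distance of any of spare_lid, shaker from where it was at the start of the episode above 0.02 m).
It also fails if it takes over 120 s, if anything falls off the work surface, if the arm or the gripper's body presses on something with over 40 N, if the wrist force passes 120 N, or if a joint passes its speed limit or range.

ROBOT

A 6-joint arm with a two-finger parallel gripper is mounted at the origin on the work surface. World frame = base frame: x ahead of the robot, y to its left, z up, the work surface at z = 0. Lengths are in m, angles in rad, forces in N, time in s.
With the tool pointing down it reaches from about 0.4 to 0.825 m from the base axis. Payload 7 kg.
Tool frame: the origin (TCP) lies at the very end of the fingers, on their centre line; the grasp point (between the pads) lies 19 mm behind it (robot.grip_depth is the distance from the TCP to the grasp point, in m); z points along the fingers, y is the line along which they close (so a half turn about z gives the same grasp; the last joint's range is limited). The gripper opens to 88 mm and grips with 3 to 60 N. Pads are 19 mm wide; open, the fingers measure 130 mm over their backs; the gripper's body (78 mm by 193 mm) begins 47 mm behind the grasp point.
Start: joints at [-0.914, 0.359, 0.012, 0, -1.224, -0.288], TCP at [0.243, -0.63, 0.227] pointing down, gripper open.
Joint ranges: [-3.07, 3.07], [-1.43, 2.12], [-1.02, 1.25], [-3.03, 1.67], [-3.05, -0], [-3.03, 3.03]. Speed limits (rad/s): [2.39, 2.39, 3.01, 3.14, 3.14, 3.14].

INTERFACE

Orientations are given as a rotation vector (axis times angle).
In Python, from workcell import monitor, eyes, robot gives the robot as it stands.
- The arm moves only by the tool apply_moves, never from a script. Its argument "commands" is a list of rows, each a list of 7 numbers: the shift along the tool's x, y, z in units of 300 mm (1.0 is 300 mm), then the turn, a rotation vector about the tool's x, y, z in units of 180 degrees (1.0 is 180 degrees), then the gripper command: -1 is shut, 1 is fully open, values between are in proportion. A call has 1 to 12 rows; each row is the pose to reach, as a shift and turn from the pose commanded when the call began, along the tool's axes at that moment, turning the shorter way round; what a row does not reach only later rows make up. A row lasts 1/8 s, in which the tool goes at most 62.5 mm and 10.7 degrees, less where a joint would pass 70% of its speed; a pose out of reach is approached as far as the arm can. A call with a number of a shift or a turn outside -1 to 1 is refused whole. A call with a gripper value outside its range is refused whole. The fingers move at their own pace and stop on an object; the grip force is fixed at half the most. Time passes only in rows, so rows that repeat a pose let the fingers close. It gives the time, the measured TCP pose, the force, the opening and the grip force at its end, in the units of the state.
- monitor.read_state(): the state, without advancing time (a new reading comes with each control period).
- eyes.get_image(name): name is "scene" or "top"; returns the picture (420x560x3 uint8, red, green, blue); there is no depth.
- eyes.camera_params(name): a dict with "fovy" (degrees; the focal length in pixels is half the picture's height over the tangent of half this angle, whatever the lens; pixels are square), "cx", "cy" (the principal point, pixels), "k1" (the pictures are not rectified: a ray, as slopes to the right and down, at radius r is drawn at 1 + k1 r^2 times it, then the intrinsics apply), "origin" and "orientation" of the camera in the world. Camera axes: x right, y up, looking along -z (the intrinsics and any distortion apply to the point x, -y, -z); pixel columns grow to the right and rows downward; lengths in m; the calibration is good to about 2 mm. A picture is of the moment at which its call begins. camera_params takes no time and is no camera call.
- robot.hand_in(): hands the job in; it is judged then, once.
The state is a dict: "time_s": time; "joint_pos": joint angles; "qd": joint speeds; "tau": joint torques, N m; "position": TCP position; "eef_rot": TCP orientation; "contact_force": force on the tool from outside, world axes, zero at the start; "wrist_torque": the same for the moment, N m; "gripper_width": finger opening in m; "grasp_force": force on a finger pad.
Only numpy, scipy, OpenCV 4.12 (cv2) and the standard library are available. Lean on these libraries where they do the work, as an engineer would, in place of code of your own. Each camera call takes 0.05 s, during which the arm holds its last target. There are 200 camera calls.

## Working session

There is one attempt and no reset: what is moved stays moved. The work goes in short steps, Python scripts to look and compute and a tool call to move; the robot and the scene stay as the last step left them, time stands still between calls to the robot, and variables do not carry over. Pictures are saved under pics/ and viewed, at most 14 in all, crops included, and the job is handed in when it is done.

Besides the shell and the picture viewer there is one more tool, called after "Call:" by a JSON object that holds its "name" and its "arguments", one argument or row to a line. apply_moves: Moves the arm, as the interface text tells. Shifts and turns lie within -1 to 1; 1 stands for 300 mm of shift or 180 degrees of turn. Its arguments: {"type":"object","properties":{"commands":{"type":"array","items":{"type":"array","items":{"type":"number"}}}},"required":["commands"]}

```bash
mkdir -p pics; cat > h.py <<'E'
import numpy as np, cv2
from scipy.spatial.transform import Rotation as R
from workcell import monitor, eyes, robot
def snap(n,f):
    im=eyes.get_image(n); cv2.imwrite('pics/'+f,cv2.cvtColor(im,cv2.COLOR_RGB2BGR)); return im
E
python3 - <<'E'
from h import *
for n in('top','scene'):
    im=snap(n,n+'0.png'); print(eyes.camera_params(n))
print(monitor.read_state())
E
```

```text
{'fovy': 52.78794018711273, 'cx': 280.5613442366192, 'cy': 203.27514492399092, 'k1': -0.09461359962072034, 'origin': array([0.24551868, 0.01644154, 1.57281665]), 'orientation': array([ 0.13436376, -0.1446958 , -1.57413253])}
{'fovy': 56.10124895338214, 'cx': 278.60181012131335, 'cy': 204.69778920613192, 'k1': -0.024542861111073254, 'origin': array([1.21180941, 0.55195902, 0.81565074]), 'orientation': array([0.44559414, 0.94555657, 2.04573395])}
{'time_s': 0.1, 'joint_pos': array([-9.13877913e-01,  3.59316103e-01,  1.11348052e-02, -3.11163684e-04,
       -1.22408420e+00, -2.88104770e-01]), 'qd': array([-1.14349589e-03, -1.75840987e-03,  9.57500748e-04, -9.72414492e-04,
       -1.83788687e-05,  2.32604731e-03]), 'tau': array([-1.79516355e-03, -5.84162307e+01,  2.93754351e+01,  7.01538205e+00,
        1.01889332e-02, -7.76388583e-05]), 'position': array([ 0.24316174, -0.62920688,  0.22570853]), 'eef_rot': array([ 5.75814679e-01, -3.08795603e+00, -2.26377134e-03]), 'contact_force': array([-0.23961041,  0.48727279,  0.25699998]), 'wrist_torque': array([-0.00066685, -0.01048749,  0.006688  ]), 'grasp_force': 0.0, 'gripper_width': 0.08723186084532507}
```

View pics/top0.png

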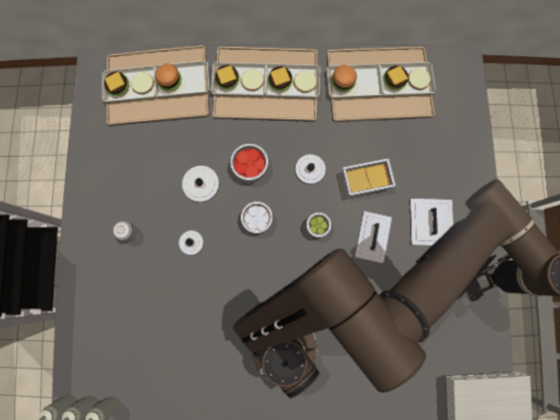

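View pics/scene0.png

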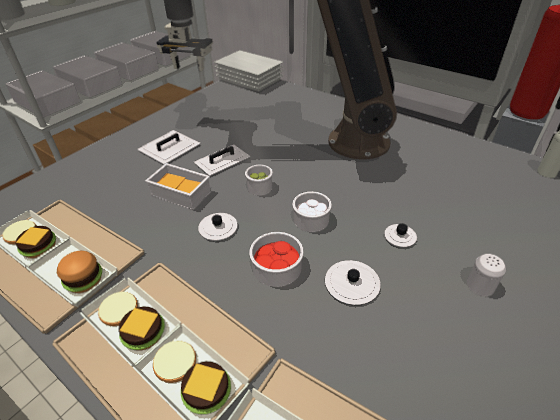

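```bash
cat >> h.py <<'E'
def ray(n,uv,z):
    p=eyes.camera_params(n); f=210/np.tan(np.radians(p['fovy']/2))
    K=np.array([[f,0,p['cx']],[0,f,p['cy']],[0,0,1.]])
    # drawn = ray*(1+k1 r^2): standard radial model
    q=cv2.undistortPoints(np.float64(uv).reshape(-1,1,2),K,np.array([p['k1'],0,0,0.])).reshape(-1,2)
    d=np.c_[q[:,0],-q[:,1],-np.ones(len(q))]@R.from_rotvec(p['orientation']).as_matrix().T
    o=p['origin']; return (o+d*((z-o[2])/d[:,2])[:,None])[:,:2]
def contour(im,seed,w=45,thr=115):
    S=8; u0,v0=seed[0]-w,seed[1]-w
    c=im[v0:v0+2*w,u0:u0+2*w].max(2); c=cv2.resize(c,None,fx=S,fy=S,interpolation=cv2.INTER_CUBIC)
    cs,_=cv2.findContours((c>thr).astype(np.uint8),cv2.RETR_EXTERNAL,cv2.CHAIN_APPROX_NONE)
    t=(w*S,w*S); cs=[k for k in cs if cv2.contourArea(k)>4000]
    k=max(cs,key=lambda k:cv2.pointPolygonTest(k,t,True))
    return (k.reshape(-1,2)+.5)/S-.5+[u0,v0]
def circ(P,r):
    from scipy.optimize import least_squares
    s=least_squares(lambda c:np.hypot(*(P-c).T)-r,P.mean(0),loss='soft_l1',f_scale=.001)
    return s.x,np.sqrt(np.mean(s.fun**2))
def far(P,c,cam):   # points on the side away from the camera (rim only)
    d=c-cam[:2]; d/=np.linalg.norm(d); return P[(P-c)@d>0.2*np.ptp(P@d)/2]
E
python3 - <<'E'
from h import *
im=eyes.get_image('top'); cam=eyes.camera_params('top')['origin']
print('table',im[200,280].max(),im[260,200].max())
T={'Lpot':((249,162),.065,.07),'Mpot':((256,218),.065,.0575),'Spot':((318,225),.065,.045),
'Llid':((200,183),.0095,.07),'Mlid':((311,169),.0095,.0575),'Slid':((190,243),.0095,.045)}
for n,(s,z,r) in T.items():
    for thr in(105,125):
        P=ray('top',contour(im,s,25,thr),z); e=cv2.minEnclosingCircle(P.astype(np.float32))
        c,q=circ(P,r); F=far(P,c,cam); c2,q2=circ(F,r)
        print(n,thr,'mec',np.round(e[0],4),round(e[1],4),'fit',c.round(4),q.round(4),'far',c2.round(4),q2.round(4))
for n,s,z in(('pan',(369,178),.065),('olid',(374,237),.0095),('spare',(431,221),.0095),('shaker',(123,231),.09)):
    P=ray('top',contour(im,s,32),z); print(n,cv2.minAreaRect((P*1000).astype(np.float32)))
E
```

```text
table 108 107
Lpot 105 mec [0.6747 0.1236] 0.1337 fit [0.6717 0.1213] 0.0326 far [0.7171 0.1356] 0.0212
Lpot 125 mec [0.6754 0.1212] 0.072 fit [0.6753 0.1209] 0.0011 far [0.6766 0.1215] 0.0006
Mpot 105 mec [0.4656 0.0969] 0.1283 fit [0.4647 0.0951] 0.0474 far [0.5109 0.1271] 0.0313
Mpot 125 mec [0.4683 0.0933] 0.0595 fit [0.4683 0.093 ] 0.0011 far [0.4697 0.0933] 0.0004
Spot 105 mec [ 0.438  -0.1261] 0.1268 fit [ 0.4385 -0.1251] 0.0588 far [ 0.4882 -0.1736] 0.0332
Spot 125 mec [ 0.4391 -0.1304] 0.0471 fit [ 0.4393 -0.1307] 0.0011 far [ 0.4405 -0.1311] 0.0005
Llid 105 mec [0.6097 0.3135] 0.1387 fit [0.6084 0.3122] 0.0423 far [0.6458 0.3431] 0.0166
Llid 125 mec [0.6074 0.3108] 0.0731 fit [0.607  0.3106] 0.002 far [0.6087 0.3125] 0.0007
Mlid 105 mec [ 0.6612 -0.1117] 0.1382 fit [ 0.6598 -0.111 ] 0.055 far [ 0.7145 -0.1396] 0.0344
Mlid 125 mec [ 0.6612 -0.1095] 0.0603 fit [ 0.6611 -0.1094] 0.0019 far [ 0.6633 -0.1098] 0.0008
Slid 105 mec [0.3817 0.345 ] 0.1335 fit [0.3806 0.3439] 0.0628 far [0.4187 0.402 ] 0.0397
Slid 125 mec [0.3824 0.3402] 0.048 fit [0.3824 0.34  ] 0.0023 far [0.3835 0.3427] 0.0008
pan ((616.5929565429688, -320.1404113769531), (117.49889373779297, 186.92083740234375), 10.924962043762207)
olid ((400.3475646972656, -340.1499328613281), (117.18148040771484, 181.84075927734375), 76.81140899658203)
spare ((452.2403564453125, -567.4833374023438), (170.72683715820312, 186.61195373535156), 87.91425323486328)
shaker ((420.5771789550781, 572.2249755859375), (69.08606719970703, 70.73273468017578), 3.305959939956665)
```

```bash
python3 - <<'E'
from h import *
im=eyes.get_image('top')
cv2.imwrite('pics/c1.png',cv2.cvtColor(cv2.resize(im[145:275,285:415],None,fx=4.6,fy=4.6,interpolation=cv2.INTER_CUBIC),cv2.COLOR_RGB2BGR))
from scipy.optimize import least_squares
T={'Lpot':((249,162),.065),'Mpot':((256,218),.065),'Spot':((318,225),.065),'Llid':((200,183),.0095),'Mlid':((311,169),.0095),'Slid':((190,243),.0095)}
for n,(s,z) in T.items():
    P=ray('top',contour(im,s,25,150),z)
    f=least_squares(lambda c:np.hypot(*(P-c[:2]).T)-c[2],[*P.mean(0),.06],loss='soft_l1',f_scale=.001).x
    o=f.round(4)
    if 'lid' in n:
        S=8;w=12;c=cv2.resize(im[s[1]-w:s[1]+w,s[0]-w:s[0]+w].max(2),None,fx=S,fy=S,interpolation=cv2.INTER_CUBIC)
        m=cv2.moments((c<100).astype(np.uint8),True)
        k=np.array([m['m10'],m['m01']])/m['m00']; k=(k+.5)/S-.5+np.array(s)-w
        print(n,o,'knob z.04',ray('top',[k],.040).round(4),m['m00']/64)
    else: print(n,o)
for n,s,z in(('pan',(369,178),.065),('olid',(374,237),.0095)):
  for thr in(135,150,170):
    P=ray('top',contour(im,s,32,thr),z); r=cv2.minAreaRect((P*1000).astype(np.float32)); print(n,thr,np.round(r[0],1),np.round(r[1],1),round(r[2],2))
    if thr==150: print(cv2.boxPoints(r).round(1).tolist())
E
```

```text
Lpot [0.675  0.121  0.0693]
Mpot [0.468  0.0931 0.0569]
Spot [ 0.4388 -0.1305  0.0443]
Llid [0.6068 0.3105 0.0701] knob z.04 [[0.6038 0.3096]] 44.71875
Mlid [ 0.6607 -0.1091  0.0575] knob z.04 [[ 0.6559 -0.1058]] 45.5625
Slid [0.3822 0.34   0.0452] knob z.04 [[0.3791 0.3371]] 46.28125
pan 135 [ 615.2 -320.8] [112.2 180.2] 11.09
pan 150 [ 615.1 -320.9] [110.3 177.8] 11.05
[[544.0, -244.1999969482422], [578.0, -418.70001220703125], [686.2999877929688, -397.6000061035156], [652.2999877929688, -223.10000610351562]]
pan 170 [ 614.8 -321. ] [107.8 175. ] 11.19
olid 135 [ 399.9 -340.1] [111.8 176.3] 76.87
olid 150 [ 417.7 -344.2] [109.7 137.6] 76.85
[[338.20001220703125, -381.8999938964844], [472.20001220703125, -413.20001220703125], [497.1000061035156, -306.3999938964844], [363.1000061035156, -275.1000061035156]]
olid 170 [ 419.8 -344.6] [107.  130.4] 76.96
```

View pics/c1.png

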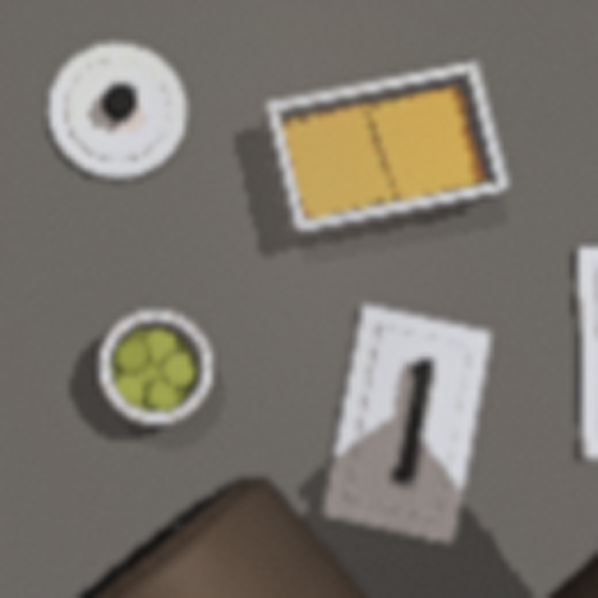

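```bash
cat >> h.py <<'E'
def go(x,y,z,yaw):
    """shift and turn (units) from here to world xyz, tool down with tool x at yaw degrees"""
    s=monitor.read_state(); A=R.from_rotvec(s['eef_rot'])
    a=np.radians(yaw); B=R.from_matrix(np.c_[[np.cos(a),np.sin(a),0],[np.sin(a),-np.cos(a),0],[0,0,-1]])
    d=A.inv().apply(np.array([x,y,z])-s['position'])/.3; w=(A.inv()*B).as_rotvec()/np.pi
    print(round(s['time_s'],2),s['position'].round(4),'j6',s['joint_pos'][5].round(2),'w',round(s['gripper_width'],4),'->',np.r_[d,w].round(4).tolist())
E
python3 - <<'E'
from h import *
go(.400,-.340,.15,166.85)
E
```

```text
0.2 [ 0.2432 -0.6294  0.226 ] j6 -0.29 w 0.0878 -> [-0.8352, 0.711, 0.2538, 0.0003, -0.0001, 0.1904]
```

Call:
{"name": "apply_moves", "arguments": {
  "commands": [
    [-0.835,0.711,0.25,0,0,0.19,1],
    [-0.835,0.711,0.25,0,0,0.19,1],
    [-0.835,0.711,0.25,0,0,0.19,1],
    [-0.835,0.711,0.25,0,0,0.19,1],
    [-0.835,0.711,0.25,0,0,0.19,1],
    [-0.835,0.711,0.25,0,0,0.19,1],
    [-0.835,0.711,0.25,0,0,0.19,1],
    [-0.835,0.711,0.25,0,0,0.19,1],
    [-0.835,0.711,0.25,0,0,0.19,1]
  ]
}}

```text
time_s: 1.32
position: [0.3998, -0.3411, 0.1517]
eef_rot: [0.359, 3.121, -0.0]
contact_force: [-0.7, -0.2, 0.5]
gripper_width: 0.0876
grasp_force: 0.0
```

```bash
python3 - <<'E'
from h import *
snap('scene','s1.png')
go(.400,-.340,.06,166.85)
E
```

```text
1.38 [ 0.3997 -0.3411  0.1516] j6 -1.47 w 0.0873 -> [-0.0002, 0.0039, 0.3055, -0.0, 0.0, 0.0]
```

View pics/s1.png

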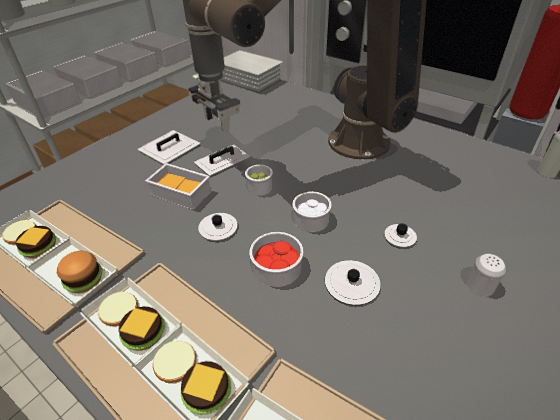

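Call:
{"name": "apply_moves", "arguments": {
  "commands": [
    [0,0.004,0.2,0,0,0,1],
    [0,0.004,0.35,0,0,0,1],
    [0,0.004,0.42,0,0,0,1],
    [0,0.004,0.44,0,0,0,1],
    [0,0.004,0.44,0,0,0,-1],
    [0,0.004,0.44,0,0,0,-1],
    [0,0.004,0.44,0,0,0,-1],
    [0,0.004,0.44,0,0,0,-1],
    [0,0.004,0.44,0,0,0,-1],
    [0,0.004,0.44,0,0,0,-1],
    [0,0.004,0.44,0,0,0,-1],
    [0,0.004,0.44,0,0,0,-1]
  ]
}}

```text
time_s: 2.88
position: [0.4003, -0.3392, 0.0195]
eef_rot: [-0.357, -3.121, 0.0]
contact_force: [-0.2, -1.1, -0.2]
gripper_width: 0.0137
grasp_force: 30.1
```

Call:
{"name": "apply_moves", "arguments": {
  "commands": [
    [0,0,-0.05,0,0,0,-1],
    [0,0,-0.15,0,0,0,-1],
    [0,0,-0.3,0,0,0,-1],
    [0,0,-0.42,0,0,0,-1],
    [0,0,-0.5,0,0,0,-1],
    [0,0,-0.5,0,0,0,-1],
    [0,0,-0.5,0,0,0,-1]
  ]
}}

```text
time_s: 3.75
position: [0.3997, -0.3387, 0.169]
eef_rot: [-0.358, -3.12, -0.001]
contact_force: [-0.1, 1.0, -2.3]
gripper_width: 0.0136
grasp_force: 30.0
```

```bash
python3 - <<'E'
from h import *
go(.615,-.321,.17,101.03)
E
```

```text
3.75 [ 0.3997 -0.3387  0.169 ] j6 -1.47 w 0.0136 -> [-0.6856, 0.2201, -0.0036, 0.0, -0.0003, 0.366]
```

Move gradually to avoid swinging the lid in the grip.

Call:
{"name": "apply_moves", "arguments": {
  "commands": [
    [-0.07,0.02,0,0,0,0.04,-1],
    [-0.17,0.05,0,0,0,0.09,-1],
    [-0.27,0.09,0,0,0,0.14,-1],
    [-0.37,0.12,0,0,0,0.19,-1],
    [-0.47,0.15,0,0,0,0.24,-1],
    [-0.57,0.18,0,0,0,0.29,-1],
    [-0.64,0.205,0,0,0,0.335,-1],
    [-0.686,0.22,0,0,0,0.366,-1],
    [-0.686,0.22,0,0,0,0.366,-1],
    [-0.686,0.22,0,0,0,0.366,-1]
  ]
}}

```text
time_s: 5.0
position: [0.6148, -0.3212, 0.1682]
eef_rot: [-1.994, -2.425, 0.001]
contact_force: [-0.1, 0.8, -2.1]
gripper_width: 0.014
grasp_force: 30.0
```

```bash
python3 - <<'E'
from h import *
im=snap('scene','s2.png'); cv2.imwrite('pics/s2c.png',cv2.resize(cv2.imread('pics/s2.png')[90:230,100:290],None,fx=4,fy=4))
go(.615,-.321,.095,101.03)
E
```

```text
5.05 [ 0.6148 -0.3213  0.1687] j6 -2.75 w 0.0137 -> [0.0008, 0.0012, 0.2458, -0.0005, -0.0002, 0.0005]
```

View pics/s2c.png

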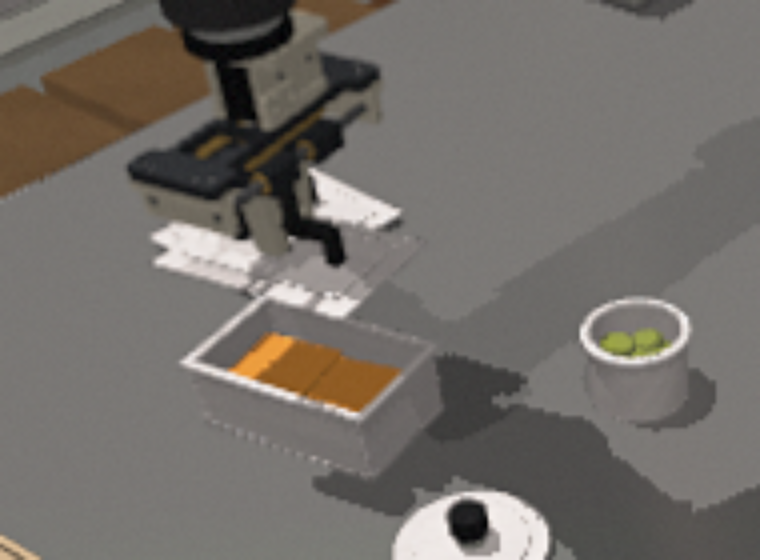

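Call:
{"name": "apply_moves", "arguments": {
  "commands": [
    [0,0,0.08,0,0,0,-1],
    [0,0,0.17,0,0,0,-1],
    [0,0,0.24,0,0,0,-1],
    [0,0,0.27,0,0,0,-1],
    [0,0,0.29,0,0,0,-1],
    [0,0,0.3,0,0,0,-1],
    [0,0,0.3,0,0,0,-1],
    [0,0,0.3,0,0,0,-1]
  ]
}}

```text
time_s: 6.05
position: [0.6161, -0.3215, 0.0802]
eef_rot: [1.997, 2.424, 0.001]
contact_force: [-0.4, 0.0, -2.4]
gripper_width: 0.0134
grasp_force: 30.0
```

Call:
{"name": "apply_moves", "arguments": {
  "commands": [
    [0,0,0.005,0,0,0,-1],
    [0,0,0.01,0,0,0,-1],
    [0,0,0.013,0,0,0,-1],
    [0,0,0.013,0,0,0,-1]
  ]
}}

```text
time_s: 6.55
position: [0.6158, -0.3215, 0.0766]
eef_rot: [1.997, 2.425, -0.0]
contact_force: [-3.0, 2.2, 4.7]
gripper_width: 0.014
grasp_force: 30.0
```

Call:
{"name": "apply_moves", "arguments": {
  "commands": [
    [0,0,0,0,0,0,0],
    [0,0,0,0,0,0,0],
    [0,0,0,0,0,0,0],
    [0,0,0,0,0,0,0],
    [0,0,-0.05,0,0,0,0],
    [0,0,-0.2,0,0,0,1],
    [0,0,-0.35,0,0,0,1],
    [0,0,-0.35,0,0,0,1]
  ]
}}

```text
time_s: 7.55
position: [0.6182, -0.3224, 0.1869]
eef_rot: [1.991, 2.419, 0.005]
contact_force: [-0.2, 1.0, -1.0]
gripper_width: 0.068
grasp_force: 0.0
```

```bash
python3 - <<'E'
from h import *
go(.6605,-.1087,.17,180)
go(.6605,-.1087,.17,135)
E
```

```text
7.55 [ 0.6182 -0.3224  0.1869] j6 -2.75 w 0.068 -> [0.6724, 0.2749, 0.0554, 0.001, 0.003, -0.4384]
7.55 [ 0.6182 -0.3224  0.1869] j6 -2.75 w 0.068 -> [0.6724, 0.2749, 0.0554, 0.002, 0.0022, -0.1884]
```

Call:
{"name": "apply_moves", "arguments": {
  "commands": [
    [0.672,0.275,0.055,0,0.003,-0.438,1],
    [0.672,0.275,0.055,0,0.003,-0.438,1],
    [0.672,0.275,0.055,0,0.003,-0.438,1],
    [0.672,0.275,0.055,0,0.003,-0.438,1],
    [0.672,0.275,0.055,0,0.003,-0.438,1],
    [0.672,0.275,0.055,0,0.003,-0.438,1],
    [0.672,0.275,0.055,0,0.003,-0.438,1],
    [0.672,0.275,0.055,0,0.003,-0.438,1],
    [0.672,0.275,0.055,0,0.003,-0.438,1],
    [0.672,0.275,0.055,0,0.003,-0.438,1],
    [0.672,0.275,0.055,0,0.003,-0.438,1]
  ]
}}

```text
time_s: 8.93
position: [0.6581, -0.1077, 0.1643]
eef_rot: [-0.004, -3.135, -0.009]
contact_force: [-0.1, 0.1, -0.3]
gripper_width: 0.0878
grasp_force: 0.0
```

```bash
python3 - <<'E'
from h import *
im=snap('scene','s3.png'); cv2.imwrite('pics/s3c.png',cv2.resize(cv2.imread('pics/s3.png')[120:260,120:310],None,fx=4,fy=4))
go(.6600,-.1085,.0185,180)
E
```

```text
8.97 [ 0.658  -0.1077  0.1642] j6 -1.7 w 0.0878 -> [-0.0098, -0.0052, 0.4856, 0.0018, -0.0021, -0.0008]
```

View pics/s3c.png

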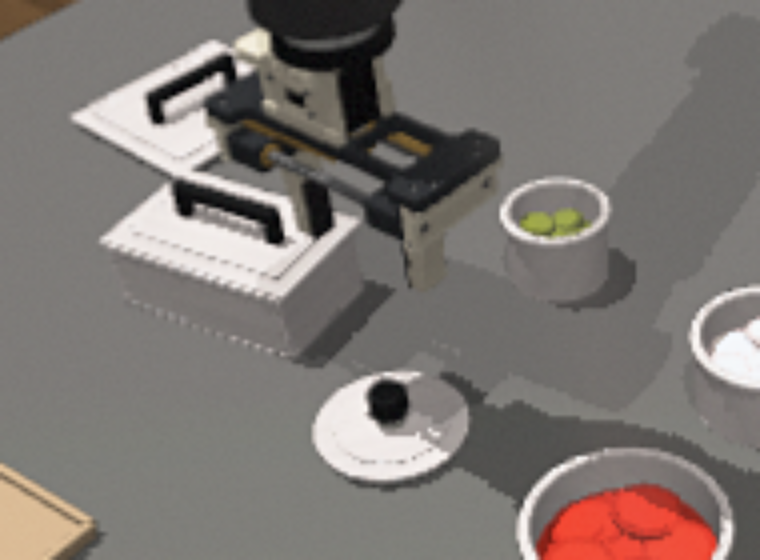

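Call:
{"name": "apply_moves", "arguments": {
  "commands": [
    [-0.01,-0.005,0.15,0.002,-0.002,0,1],
    [-0.01,-0.005,0.3,0.002,-0.002,0,1],
    [-0.01,-0.005,0.42,0.002,-0.002,0,1],
    [-0.01,-0.005,0.47,0.002,-0.002,0,1],
    [-0.01,-0.005,0.485,0.002,-0.002,0,1],
    [-0.01,-0.005,0.485,0.002,-0.002,0,-1],
    [-0.01,-0.005,0.485,0.002,-0.002,0,-1],
    [-0.01,-0.005,0.485,0.002,-0.002,0,-1],
    [-0.01,-0.005,0.485,0.002,-0.002,0,-1],
    [-0.01,-0.005,0.485,0.002,-0.002,0,-1],
    [-0.01,-0.005,0.485,0.002,-0.002,0,-1],
    [-0.01,-0.005,0.485,0.002,-0.002,0,-1]
  ]
}}

```text
time_s: 10.48
position: [0.6601, -0.1085, 0.0186]
eef_rot: [-0.003, -3.141, 0.001]
contact_force: [-0.3, -0.4, -1.0]
gripper_width: 0.029
grasp_force: 30.0
```

Call:
{"name": "apply_moves", "arguments": {
  "commands": [
    [0,0,-0.05,0,0,0,-1],
    [0,0,-0.15,0,0,0,-1],
    [0,0,-0.3,0,0,0,-1],
    [0,0,-0.42,0,0,0,-1],
    [0,0,-0.5,0,0,0,-1],
    [0,0,-0.5,0,0,0,-1],
    [0,0,-0.5,0,0,0,-1]
  ]
}}

```text
time_s: 11.35
position: [0.6596, -0.1082, 0.1682]
eef_rot: [-0.003, -3.14, 0.001]
contact_force: [-0.3, 0.8, -1.4]
gripper_width: 0.0285
grasp_force: 30.0
```

```bash
python3 - <<'E'
from h import *
go(.468,.093,.168,180)
E
```

```text
11.35 [ 0.6596 -0.1082  0.1682] j6 -1.7 w 0.0285 -> [0.64, 0.6693, 0.0012, -0.0001, -0.0004, -0.0007]
```

Call:
{"name": "apply_moves", "arguments": {
  "commands": [
    [0.05,0.05,0,0,0,0,-1],
    [0.14,0.15,0,0,0,0,-1],
    [0.24,0.25,0,0,0,0,-1],
    [0.34,0.355,0,0,0,0,-1],
    [0.44,0.46,0,0,0,0,-1],
    [0.54,0.565,0,0,0,0,-1],
    [0.6,0.63,0,0,0,0,-1],
    [0.64,0.669,0,0,0,0,-1],
    [0.64,0.669,0,0,0,0,-1],
    [0.64,0.669,0,0,0,0,-1]
  ]
}}

```text
time_s: 12.6
position: [0.4688, 0.0924, 0.1683]
eef_rot: [-0.003, -3.141, 0.002]
contact_force: [-0.8, 0.1, -2.3]
gripper_width: 0.0292
grasp_force: 30.0
```

```bash
python3 - <<'E'
from h import *
im=snap('scene','s4.png'); cv2.imwrite('pics/s4c.png',cv2.resize(cv2.imread('pics/s4.png')[110:270,200:420],None,fx=3.5,fy=3.5))
go(.468,.093,.0800,180)
E
```

```text
12.65 [0.4689 0.0923 0.1683] j6 -2.18 w 0.0289 -> [0.0028, 0.0026, 0.2944, -0.0004, -0.0003, -0.0008]
```

View pics/s4c.png

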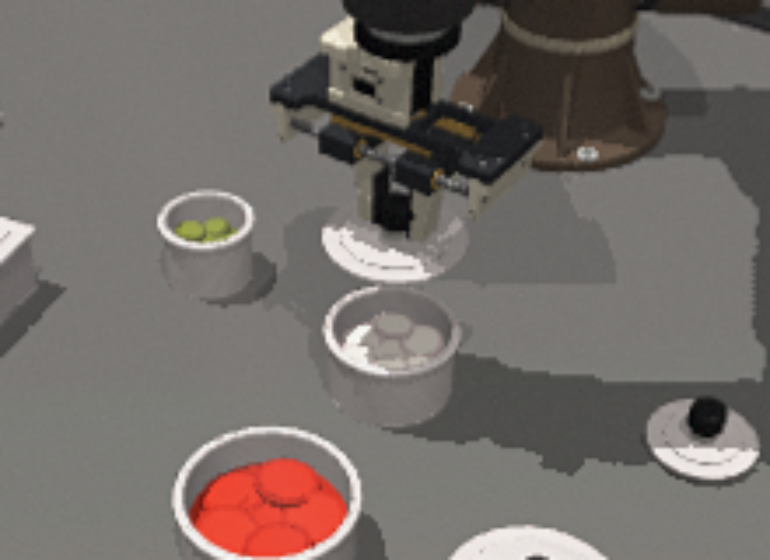

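Call:
{"name": "apply_moves", "arguments": {
  "commands": [
    [0.002,0.002,0.08,0,0,0,-1],
    [0.002,0.002,0.17,0,0,0,-1],
    [0.002,0.002,0.24,0,0,0,-1],
    [0.002,0.002,0.28,0,0,0,-1],
    [0.002,0.002,0.295,0,0,0,-1],
    [0.002,0.002,0.303,0,0,0,-1],
    [0.002,0.002,0.309,0,0,0,-1],
    [0.002,0.002,0.311,0,0,0,-1],
    [0.002,0.002,0.311,0,0,0,-1]
  ]
}}

```text
time_s: 13.78
position: [0.4681, 0.0935, 0.0756]
eef_rot: [0.003, 3.141, -0.001]
contact_force: [-0.9, 0.2, -0.7]
gripper_width: 0.0285
grasp_force: 30.0
```

Call:
{"name": "apply_moves", "arguments": {
  "commands": [
    [0,0,0.003,0,0,0,-1],
    [0,0,0.003,0,0,0,0.2],
    [0,0,0.003,0,0,0,0.2],
    [0,0,0.003,0,0,0,0.2],
    [0,0,0.003,0,0,0,0.2],
    [0,0,-0.05,0,0,0,0.2],
    [0,0,-0.2,0,0,0,1],
    [0,0,-0.35,0,0,0,1],
    [0,0,-0.35,0,0,0,1]
  ]
}}

```text
time_s: 14.9
position: [0.4699, 0.0944, 0.1838]
eef_rot: [0.002, 3.136, 0.004]
contact_force: [0.7, 0.1, -0.4]
gripper_width: 0.0771
grasp_force: 0.0
```

```bash
python3 - <<'E'
from h import *
go(.606,.310,.165,180)
E
```

```text
14.9 [0.4699 0.0944 0.1838] j6 -2.18 w 0.0771 -> [-0.4522, 0.7193, 0.0669, 0.0008, 0.0018, -0.0004]
```

Call:
{"name": "apply_moves", "arguments": {
  "commands": [
    [-0.452,0.719,0.066,0,0.002,0,1],
    [-0.452,0.719,0.066,0,0.002,0,1],
    [-0.452,0.719,0.066,0,0.002,0,1],
    [-0.452,0.719,0.066,0,0.002,0,1],
    [-0.452,0.719,0.066,0,0.002,0,1],
    [-0.452,0.719,0.066,0,0.002,0,1],
    [-0.452,0.719,0.066,0,0.002,0,1],
    [-0.452,0.719,0.066,0,0.002,0,1]
  ]
}}

```text
time_s: 15.9
position: [0.6037, 0.3079, 0.161]
eef_rot: [-0.004, -3.135, 0.0]
contact_force: [0.1, -0.6, 1.2]
gripper_width: 0.0874
grasp_force: 0.0
```

```bash
python3 - <<'E'
from h import *
im=snap('scene','s5.png'); cv2.imwrite('pics/s5c.png',cv2.resize(cv2.imread('pics/s5.png')[150:320,230:460],None,fx=3.4,fy=3.4))
go(.606,.310,.0185,180)
E
```

```text
15.95 [0.6038 0.3081 0.1611] j6 -2.33 w 0.0871 -> [-0.0102, 0.0065, 0.4752, -0.0, -0.0019, -0.0008]
```

View pics/s5c.png

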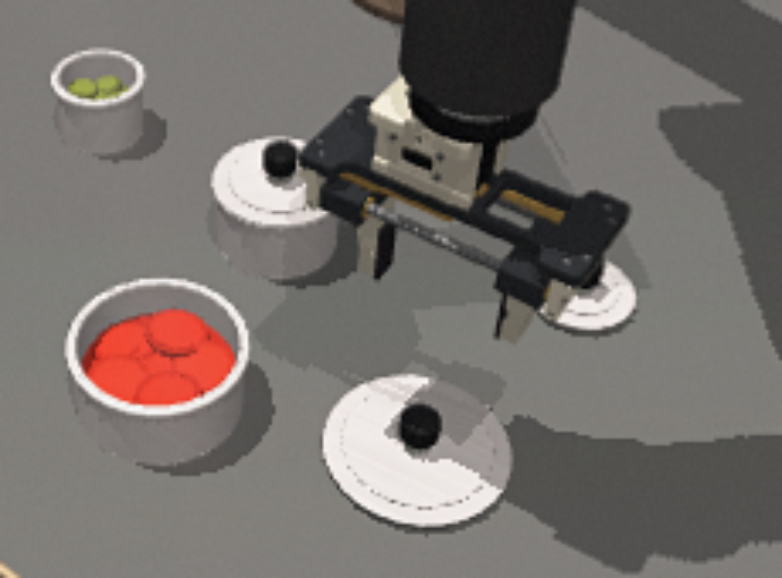

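Call:
{"name": "apply_moves", "arguments": {
  "commands": [
    [-0.01,0.006,0.15,0,-0.002,0,1],
    [-0.01,0.006,0.3,0,-0.002,0,1],
    [-0.01,0.006,0.41,0,-0.002,0,1],
    [-0.01,0.006,0.46,0,-0.002,0,1],
    [-0.01,0.006,0.475,0,-0.002,0,1],
    [-0.01,0.006,0.475,0,-0.002,0,-1],
    [-0.01,0.006,0.475,0,-0.002,0,-1],
    [-0.01,0.006,0.475,0,-0.002,0,-1],
    [-0.01,0.006,0.475,0,-0.002,0,-1],
    [-0.01,0.006,0.475,0,-0.002,0,-1],
    [-0.01,0.006,0.475,0,-0.002,0,-1],
    [-0.01,0.006,0.475,0,-0.002,0,-1]
  ]
}}

```text
time_s: 17.45
position: [0.606, 0.3104, 0.0177]
eef_rot: [-0.003, -3.141, 0.001]
contact_force: [-0.3, -0.4, 0.5]
gripper_width: 0.0291
grasp_force: 30.0
```

Call:
{"name": "apply_moves", "arguments": {
  "commands": [
    [0,0,-0.05,0,0,0,-1],
    [0,0,-0.15,0,0,0,-1],
    [0,0,-0.3,0,0,0,-1],
    [0,0,-0.42,0,0,0,-1],
    [0,0,-0.5,0,0,0,-1],
    [0,0,-0.5,0,0,0,-1],
    [0,0,-0.5,0,0,0,-1]
  ]
}}

```text
time_s: 18.32
position: [0.6055, 0.3102, 0.1671]
eef_rot: [-0.003, -3.14, 0.002]
contact_force: [0.3, -0.1, -2.6]
gripper_width: 0.0288
grasp_force: 30.0
```

```bash
python3 - <<'E'
from h import *
go(.675,.121,.168,180)
E
```

```text
18.32 [0.6055 0.3102 0.1671] j6 -2.33 w 0.0288 -> [-0.2332, -0.6303, -0.0026, -0.0003, -0.0005, -0.0007]
```

Call:
{"name": "apply_moves", "arguments": {
  "commands": [
    [-0.02,-0.05,0,0,0,0,-1],
    [-0.055,-0.15,0,0,0,0,-1],
    [-0.1,-0.27,0,0,0,0,-1],
    [-0.145,-0.39,0,0,0,0,-1],
    [-0.185,-0.5,0,0,0,0,-1],
    [-0.215,-0.585,0,0,0,0,-1],
    [-0.232,-0.63,0,0,0,0,-1],
    [-0.232,-0.63,0,0,0,0,-1],
    [-0.232,-0.63,0,0,0,0,-1]
  ]
}}

```text
time_s: 19.45
position: [0.675, 0.1218, 0.1674]
eef_rot: [-0.003, -3.141, 0.001]
contact_force: [0.7, 0.5, -1.5]
gripper_width: 0.0288
grasp_force: 30.0
```

```bash
python3 - <<'E'
from h import *
go(.6747,.121,.0747,180)
E
```

```text
19.45 [0.675  0.1218 0.1674] j6 -2.03 w 0.0288 -> [0.0008, -0.0026, 0.3091, -0.0003, -0.0003, -0.0005]
```

Call:
{"name": "apply_moves", "arguments": {
  "commands": [
    [0.001,-0.002,0.08,0,0,0,-1],
    [0.001,-0.002,0.17,0,0,0,-1],
    [0.001,-0.002,0.24,0,0,0,-1],
    [0.001,-0.002,0.28,0,0,0,-1],
    [0.001,-0.002,0.295,0,0,0,-1],
    [0.001,-0.002,0.303,0,0,0,-1],
    [0.001,-0.002,0.309,0,0,0,-1],
    [0.001,-0.002,0.311,0,0,0,-1],
    [0.001,-0.002,0.311,0,0,0,-1]
  ]
}}

```text
time_s: 20.58
position: [0.6751, 0.1208, 0.0749]
eef_rot: [0.003, 3.142, -0.001]
contact_force: [0.2, -0.6, -1.6]
gripper_width: 0.0287
grasp_force: 30.0
```

Call:
{"name": "apply_moves", "arguments": {
  "commands": [
    [0,0,0.003,0,0,0,-1],
    [0,0,0.004,0,0,0,-1],
    [0,0,0.004,0,0,0,0.2],
    [0,0,0.004,0,0,0,0.2],
    [0,0,0.004,0,0,0,0.2],
    [0,0,0.004,0,0,0,0.2],
    [0,0,-0.05,0,0,0,0.2],
    [0,0,-0.2,0,0,0,1],
    [0,0,-0.35,0,0,0,1],
    [0,0,-0.35,0,0,0,1]
  ]
}}

```text
time_s: 21.82
position: [0.6776, 0.1215, 0.1858]
eef_rot: [0.002, 3.133, 0.003]
contact_force: [-0.0, 0.1, -0.8]
gripper_width: 0.0766
grasp_force: 0.0
```

```bash
python3 - <<'E'
from h import *
go(.3815,.3392,.175,180)
E
```

```text
21.82 [0.6776 0.1215 0.1858] j6 -2.03 w 0.0766 -> [0.9882, 0.7242, 0.0294, 0.0006, 0.0026, -0.0004]
```

Call:
{"name": "apply_moves", "arguments": {
  "commands": [
    [0.988,0.724,0.03,0,0.003,0,1],
    [0.988,0.724,0.03,0,0.003,0,1],
    [0.988,0.724,0.03,0,0.003,0,1],
    [0.988,0.724,0.03,0,0.003,0,1],
    [0.988,0.724,0.03,0,0.003,0,1],
    [0.988,0.724,0.03,0,0.003,0,1],
    [0.988,0.724,0.03,0,0.003,0,1],
    [0.988,0.724,0.03,0,0.003,0,1],
    [0.988,0.724,0.03,0,0.003,0,1],
    [0.988,0.724,0.03,0,0.003,0,1]
  ]
}}

```text
time_s: 23.08
position: [0.3798, 0.3379, 0.1704]
eef_rot: [-0.006, -3.132, 0.002]
contact_force: [0.2, 0.1, -0.2]
gripper_width: 0.0872
grasp_force: 0.0
```

```bash
python3 - <<'E'
from h import *
im=snap('scene','s6.png')
go(.3817,.3394,.0185,180)
E
```

```text
23.12 [0.3797 0.3379 0.1704] j6 -2.68 w 0.0877 -> [-0.0117, 0.0055, 0.5061, -0.0003, -0.0032, -0.0012]
```

View pics/s6.png

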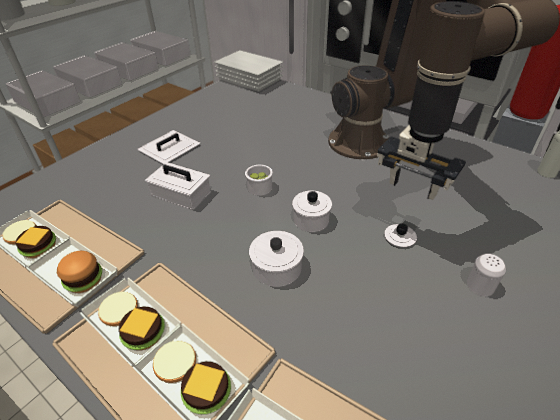

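Three lids (knobs at (313,197), (277,244), handle (177,173)) sit flat; the gripper is above the small lid (401,234).

Call:
{"name": "apply_moves", "arguments": {
  "commands": [
    [-0.011,0.005,0.17,0,-0.003,0,1],
    [-0.011,0.005,0.32,0,-0.003,0,1],
    [-0.011,0.005,0.44,0,-0.003,0,1],
    [-0.011,0.005,0.49,0,-0.003,0,1],
    [-0.011,0.005,0.506,0,-0.003,0,1],
    [-0.011,0.005,0.506,0,-0.003,0,-1],
    [-0.011,0.005,0.506,0,-0.003,0,-1],
    [-0.011,0.005,0.506,0,-0.003,0,-1],
    [-0.011,0.005,0.506,0,-0.003,0,-1],
    [-0.011,0.005,0.506,0,-0.003,0,-1],
    [-0.011,0.005,0.506,0,-0.003,0,-1],
    [-0.011,0.005,0.506,0,-0.003,0,-1]
  ]
}}

```text
time_s: 24.62
position: [0.3808, 0.34, 0.0187]
eef_rot: [-0.003, -3.141, 0.001]
contact_force: [-1.1, -1.3, 1.6]
gripper_width: 0.0282
grasp_force: 30.0
```

Call:
{"name": "apply_moves", "arguments": {
  "commands": [
    [0,0,-0.05,0,0,0,-1],
    [0,0,-0.15,0,0,0,-1],
    [0,0,-0.3,0,0,0,-1],
    [0,0,-0.45,0,0,0,-1],
    [0,0,-0.6,0,0,0,-1],
    [0,0,-0.6,0,0,0,-1],
    [0,0,-0.6,0,0,0,-1]
  ]
}}

```text
time_s: 25.5
position: [0.3805, 0.3397, 0.1989]
eef_rot: [-0.003, -3.141, 0.0]
contact_force: [-0.9, 0.0, -0.6]
gripper_width: 0.0287
grasp_force: 30.0
```

```bash
python3 - <<'E'
from h import *
go(.4388,.05,.1985,180)
E
```

```text
25.5 [0.3805 0.3397 0.1989] j6 -2.69 w 0.0287 -> [-0.1964, -0.9654, 0.0014, -0.0001, -0.0002, -0.0007]
```

Call:
{"name": "apply_moves", "arguments": {
  "commands": [
    [-0.01,-0.05,0,0,0,0,-1],
    [-0.03,-0.17,0,0,0,0,-1],
    [-0.06,-0.31,0,0,0,0,-1],
    [-0.09,-0.46,0,0,0,0,-1],
    [-0.12,-0.61,0,0,0,0,-1],
    [-0.15,-0.76,0,0,0,0,-1],
    [-0.18,-0.88,0,0,0,0,-1],
    [-0.195,-0.965,0,0,0,0,-1],
    [-0.195,-0.965,0,0,0,0,-1]
  ]
}}

```text
time_s: 26.62
position: [0.4379, 0.0482, 0.1978]
eef_rot: [-0.007, -3.139, 0.003]
contact_force: [0.3, -0.6, -1.2]
gripper_width: 0.029
grasp_force: 30.0
```

```bash
python3 - <<'E'
from h import *
go(.438,-.1306,.165,180)
E
```

```text
26.62 [0.4379 0.0482 0.1978] j6 -2.14 w 0.029 -> [-0.0034, -0.5956, 0.1106, -0.0007, -0.0009, -0.0015]
```

Call:
{"name": "apply_moves", "arguments": {
  "commands": [
    [-0.003,-0.05,0,0,0,0,-1],
    [-0.003,-0.15,0,0,0,0,-1],
    [-0.003,-0.28,0.02,0,0,0,-1],
    [-0.003,-0.4,0.05,0,0,0,-1],
    [-0.003,-0.5,0.08,0,0,0,-1],
    [-0.003,-0.57,0.1,0,0,0,-1],
    [-0.003,-0.595,0.11,0,0,0,-1],
    [-0.003,-0.595,0.11,0,0,0,-1],
    [-0.003,-0.595,0.11,0,0,0,-1]
  ]
}}

```text
time_s: 27.75
position: [0.4395, -0.1275, 0.1662]
eef_rot: [-0.002, -3.141, 0.001]
contact_force: [-0.2, 0.8, -1.0]
gripper_width: 0.0288
grasp_force: 30.0
```

```bash
python3 - <<'E'
from h import *
im=snap('scene','s7.png'); cv2.imwrite('pics/s7c.png',cv2.resize(cv2.imread('pics/s7.png')[90:220,190:350],None,fx=4.5,fy=4.5))
go(.438,-.1306,.0757,180)
E
```

```text
27.8 [ 0.4396 -0.1274  0.1663] j6 -1.72 w 0.0288 -> [0.0052, -0.0103, 0.3019, -0.0002, -0.0, -0.0003]
```

View pics/s7c.png

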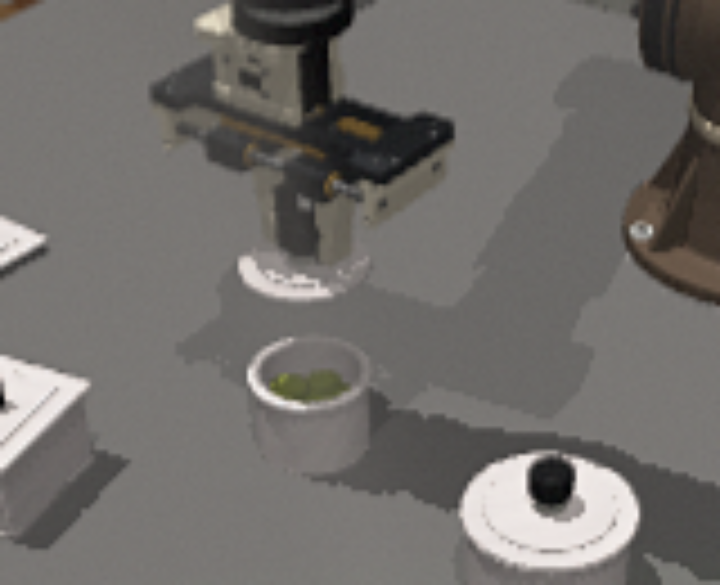

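Call:
{"name": "apply_moves", "arguments": {
  "commands": [
    [0.005,-0.01,0.08,0,0,0,-1],
    [0.005,-0.01,0.17,0,0,0,-1],
    [0.005,-0.01,0.23,0,0,0,-1],
    [0.005,-0.01,0.25,0,0,0,-1],
    [0.005,-0.01,0.25,0,0,0,-1]
  ]
}}

```text
time_s: 28.42
position: [0.4381, -0.1308, 0.0912]
eef_rot: [-0.002, -3.141, 0.001]
contact_force: [0.6, -0.5, -1.0]
gripper_width: 0.029
grasp_force: 30.0
```

```bash
python3 - <<'E'
from h import *
go(.438,-.1306,.0757,180)
E
```

```text
28.43 [ 0.4381 -0.1308  0.0912] j6 -1.72 w 0.029 -> [0.0002, 0.0006, 0.0518, -0.0003, -0.0002, -0.0004]
```

Call:
{"name": "apply_moves", "arguments": {
  "commands": [
    [0,0,0.02,0,0,0,-1],
    [0,0,0.035,0,0,0,-1],
    [0,0,0.046,0,0,0,-1],
    [0,0,0.052,0,0,0,-1],
    [0,0,0.055,0,0,0,-1],
    [0,0,0.055,0,0,0,-1]
  ]
}}

```text
time_s: 29.18
position: [0.4379, -0.1311, 0.0756]
eef_rot: [-0.002, -3.141, 0.002]
contact_force: [-5.7, 3.1, 14.0]
gripper_width: 0.029
grasp_force: 30.0
```

Call:
{"name": "apply_moves", "arguments": {
  "commands": [
    [0,0,-0.001,0,0,0,-1],
    [0,0,-0.001,0,0,0,0.2],
    [0,0,-0.001,0,0,0,0.2],
    [0,0,-0.001,0,0,0,0.2],
    [0,0,-0.001,0,0,0,0.2],
    [0,0,-0.05,0,0,0,0.2],
    [0,0,-0.2,0,0,0,1],
    [0,0,-0.4,0,0,0,1],
    [0,0,-0.6,0,0,0,1],
    [0,0,-0.6,0,0,0,1]
  ]
}}

```text
time_s: 30.42
position: [0.4405, -0.1311, 0.2595]
eef_rot: [0.002, 3.133, -0.001]
contact_force: [0.8, -0.1, -0.4]
gripper_width: 0.0851
grasp_force: 0.0
```

```bash
python3 - <<'E'
from h import *
im=snap('scene','s8.png'); cv2.imwrite('pics/s8c.png',cv2.resize(cv2.imread('pics/s8.png')[120:300,130:350],None,fx=3.3,fy=3.3))
go(.3,-.35,.27,180)
E
```

```text
30.48 [ 0.439  -0.1308  0.2566] j6 -1.72 w 0.0866 -> [0.4616, -0.7314, -0.0464, -0.0001, 0.0014, -0.0006]
```

View pics/s8c.png

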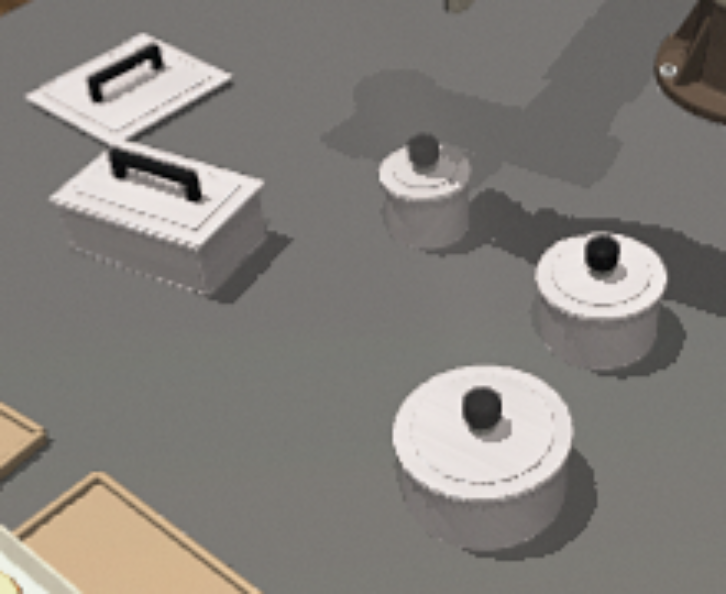

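All four lids sit flat on their containers; nothing is touched. Handing in.

```bash
python3 -c "
from h import *
print(robot.hand_in())"
```

```text
the job is handed in; nothing more can be done
None
```

All four lids look seated flat on their own containers in the last camera view; the job was handed in at about 30 s, and no verdict came back.

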